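# Pile the fastener cases and hold the scanner on the label

## Task

Stack the orange case squarely on the green case, and the blue case with the white barcode label squarely on top of that, label up, edges flush, and let go of the pile. Then draw the yellow hand scanner up out of its stand and tip it so that it looks down at the label at about 45 degrees, its window about 100 mm from the label and aimed at the label's middle. Finish while still holding the scanner there, raised and still, touching nothing but the gripper; leave the tape roll, the oil bottle and the bolt bin alone.

Things in the scene. Friction and masses are not known exactly. Their poses are not given: they have to be found in the camera images.
- base_case: Green flat closed hard-plastic fastener case, 100 (x) by 56 (y) by 24 mm high, 0.2 kg, loose, lying flat; origin at the centre of its underside, z up, x along its long side; the bottom of the pile, already lying on the bench.
- orange_case: Orange flat closed hard-plastic fastener case, 100 (x) by 56 (y) by 24 mm high, 0.2 kg, loose, lying flat; origin at the centre of its underside, z up, x along its long side; the middle of the pile.
- label_case: Blue flat closed hard-plastic fastener case, 100 (x) by 56 (y) by 24 mm high, 0.2 kg, loose, lying flat; origin at the centre of its underside, z up, x along its long side; the top of the pile, with a white label 60 by 38 mm bearing black bars in the middle of its top.
- label (a point): The middle of the white label, at the centre of the blue case's top face, 24 mm above its underside; axes as the case.
- scanner: Pistol-shaped hand scanner, 0.22 kg, loose in the stand. Origin at the centre of its handle's foot; z up the handle; it looks along its own -x (at first level, roughly towards the robot). Black handle 32 (x) by 28 (y) mm, z 0 to 98 mm. Yellow head 105 (x) by 44 (y) by 40 (z) mm, centre (-10, 0, 118) mm, flat sides to grip across y; balance point about (-8, 0, 105) mm.
- window (a point): The middle of the scanner's dark red window, at the front of the head, (-62.5, 0, 118) mm in the scanner's frame; axes as the scanner: it looks along -x.
- handle_end (a point): The centre of the foot of the scanner's handle (the scanner's origin).
- stand: Scanner stand fixed to the bench: base plate 120 (x) by 100 (y) by 10 mm with a grey upright pocket open at the top, 52 by 48 mm outside, 40 (x) by 36 (y) mm inside, rim 82 mm above the bench. The scanner's foot stands on its floor, 10 mm up, so the handle rises 72 mm to come clear. Origin: centre of the underside; axes as the scanner's at the start.
- tape_roll: Bystander, to be left alone. Roll of tan tape lying flat, 84 mm across, 24 mm high; origin at the centre of its underside.
- oil_bottle: Bystander, to be left alone. Small white bottle with a red cap, 44 mm across, 85 mm high; origin at the centre of its underside.
- bolt_bin: Bystander, to be left alone. Open dark blue bin with bolts, 130 (x) by 110 (y) by 65 mm high; origin at the centre of its underside.

How it is judged:
By the outcome, as a careful person would: the job done as asked, in the order asked, and still so for the second after the job is handed in, while the arm keeps its last pose, push and grip.
It also fails if it takes over 67 s, if anything falls off the work surface, if the arm or the gripper's body presses on something with over 40 N, if the wrist force passes 120 N, or if a joint passes its speed limit or range.

## Robot

A 6-joint arm with a two-finger parallel gripper is mounted at the origin on the work surface. World frame = base frame: x ahead of the robot, y to its left, z up, the work surface at z = 0. Lengths are in m, angles in rad, forces in N, time in s.
With the tool pointing down it reaches from about 0.35 to 0.85 m from the base axis. Payload 8.1 kg.
Tool frame: the origin (TCP) lies at the very end of the fingers, on their centre line; the grasp point (between the pads) lies 19 mm behind it; z points along the fingers, y is the line along which they close (so a half turn about z gives the same grasp; the last joint's range is limited). The gripper opens to 93 mm and grips with 3 to 60 N. Pads are 15 mm wide; open, the fingers measure 128 mm over their backs; the gripper's body (75 mm by 188 mm) begins 65 mm behind the grasp point.
Start: joints at [1.149, 0.13, 1.488, -0, 1.523, -0.085], TCP at [0.198, 0.566, 0.219] pointing down, gripper open.
Joint ranges: [-2.96, 2.96], [-0.89, 2.26], [0.02, 2.5], [-1.34, 4.48], [0, 2.73], [-2.66, 2.66]. Speed limits (rad/s): [2.39, 2.39, 2.79, 3.14, 3.14, 3.14].

## Interface

Orientations are given as a rotation vector (axis times angle).
In Python, from plant import monitor, eyes, ticket gives the robot as it stands.
- The arm moves only by the tool arm_command, never from a script. Its argument "deltas" is a list that holds one entry, the list of rows, each a list of 6 numbers: the shift along the world's x, y, z in cm, then the turn, a rotation vector about the world's x, y, z in degrees. In form: [[[tx, ty, tz, rx, ry, rz], ...]]. A call has 1 to 12 rows; each row shifts and turns the commanded pose from where the row before left it; what a row does not reach is not made up. A row lasts 1/12 s, in which the tool goes at most 41.7 mm and 7.16 degrees, less where a joint would pass 70% of its speed; a pose out of reach is approached as far as the arm can. A call is refused whole if a number of a shift passes 4.17 or a number of a turn 7.16, either way. A call with a gripper value outside its range is refused whole. "gripper" is the opening, from -1 (shut) to 1 (fully open), set as the call begins (left out, the last holds). The fingers move at their own pace and stop on an object; "squeeze" is the grip in N (left out, the last holds). Time passes only in rows, so rows that do not move let the fingers close. It gives the time, the measured TCP pose, the force, the opening and the grip force at its end, in the units of the state.
- monitor.read_state(): the state, without advancing time (a new reading comes with each control period).
- eyes.read_camera(name): name is "side" or "top" or "wrist"; returns the picture (480x640x3 uint8, blue, green, red); there is no depth.
- eyes.camera_model(name): a dict with "fx", "fy", "cx", "cy" (pixels), "rvec" (rotation vector, rad) and "tvec" (3), from world to camera coordinates, as OpenCV has them. Camera axes: x right, y down, z forward; pixel columns grow to the right and rows downward; lengths in m; the calibration is good to about 2 mm. A picture is of the moment at which its call begins: read the wrist's pose just before it. camera_model takes no time and is no camera call; for the wrist camera it gives the pose at the moment of the call.
- ticket.close_job(): hands the job in; it is judged then, once.
The state is a dict: "t": time; "q": joint angles; "dq": joint speeds; "joint_torque": joint torques, N m; "tool_pos": TCP position; "orientation": TCP orientation; "force": force on the tool from outside, world axes, zero at the start; "wrist_torque": the same for the moment, N m; "opening": finger opening in m; "gripper_force": force on a finger pad.
Only numpy, scipy, OpenCV 4.12 (cv2) and the standard library are available. Lean on these libraries where they do the work, as an engineer would, in place of code of your own. Each camera call takes 0.05 s, during which the arm holds its last target. There are 200 camera calls.

## Working session

There is one attempt and no reset: what is moved stays moved. The work goes in short steps, Python scripts to look and compute and a tool call to move; the robot and the scene stay as the last step left them, time stands still between calls to the robot, and variables do not carry over. Pictures are saved under pics/ and viewed, at most 11 in all, crops included, and the job is handed in when it is done.

Besides the shell and the picture viewer there is one more tool, called in YAML: its name, and indented under it one key for each argument. arm_command: Moves the arm, as the interface text tells. Its arguments: {"type":"object","properties":{"deltas":{"type":"array"},"gripper":{"type":"number"},"squeeze":{"type":"number"}},"required":["deltas"]}

```bash
ls; mkdir -p pics; python3 - <<'E'
from plant import monitor, eyes, ticket
import cv2,numpy as np
s=monitor.read_state();print(s)
a=eyes.read_camera("top");b=eyes.read_camera("side")
cv2.imwrite("pics/top0.png",a);cv2.imwrite("pics/side0.png",b)
for n in("top","side","wrist"):print(n,eyes.camera_model(n))
E
```

```text
pics
{'t': 0.0, 'q': array([ 1.14863440e+00,  1.31163275e-01,  1.48928115e+00,  2.06800838e-05,
        1.52301575e+00, -8.53578065e-02]), 'dq': array([-0.00020774,  0.00050211, -0.00047903, -0.0008925 , -0.0003838 ,
        0.00291494]), 'joint_torque': array([-2.39341534e-04, -5.59827948e+01, -4.91776299e+01,  7.68250669e-02,
        3.48919106e-02, -1.35626874e-04]), 'tool_pos': array([0.19799304, 0.56577771, 0.21758518]), 'orientation': array([-5.26473045e-01, -3.09666778e+00,  2.83097134e-03]), 'force': array([0.21620616, 0.25038327, 0.30795925]), 'wrist_torque': array([-0.00594166, -0.01774949, -0.02555101]), 'gripper_force': 0.0, 'opening': 0.09289291634259947}
top {'fx': 553.316842930549, 'fy': 553.316842930549, 'cx': 310.75418019490587, 'cy': 241.58146191605218, 'rvec': array([ 2.16212799, -2.12268465,  0.17607483]), 'tvec': array([-0.01438205,  0.56924137,  1.19593299])}
side {'fx': 615.4093323281998, 'fy': 615.4093323281998, 'cx': 310.82729819769213, 'cy': 236.01754701236467, 'rvec': array([ 2.12104402, -0.36149172,  0.21398127]), 'tvec': array([-0.51951939,  0.17285536,  1.35437977])}
wrist {'fx': 402.464586054199, 'fy': 402.464586054199, 'cx': 313.6874899090851, 'cy': 244.37553200891077, 'rvec': array([-2.36117775, -1.67526394, -0.24281995]), 'tvec': array([-0.59933727, -0.03245597,  0.39165441])}
```

View pics/top0.png

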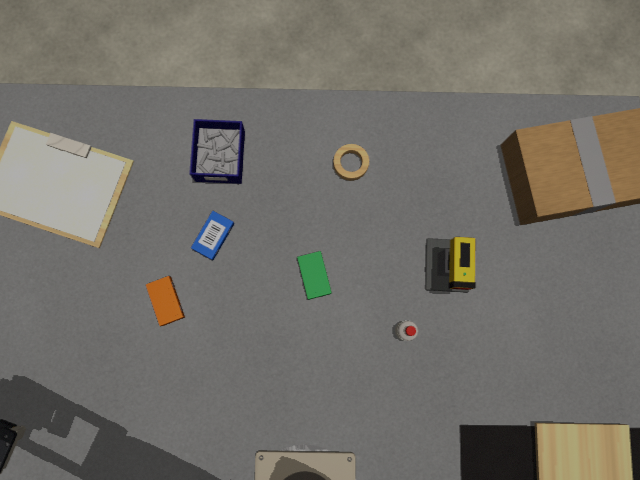

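View pics/side0.png

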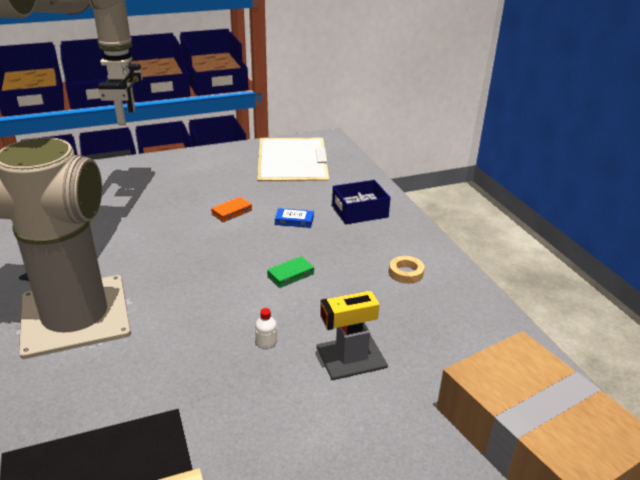

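The top view shows green at about (314,275), orange (165,300), blue (213,235), and the scanner head at (462,262) facing down the picture, towards the robot. In the side view, green is at (291,271), orange (232,209), blue (295,217), and the scanner at (350,310). I'll measure these next.

```bash
cat > h.py <<'E'
import cv2,numpy as np
from plant import monitor, eyes, ticket
from scipy.spatial.transform import Rotation as R
HS={'green':((50,120,60),(75,255,255)),'orange':((5,180,80),(16,255,255)),'blue':((103,150,110),(116,255,255)),'yellow':((22,150,60),(32,255,255))}
def rays(m,px):
    K=np.array([[m['fx'],0,m['cx']],[0,m['fy'],m['cy']],[0,0,1]]);Rm=cv2.Rodrigues(np.array(m['rvec']))[0]
    px=np.atleast_2d(np.asarray(px,float));d=(np.linalg.inv(K)@np.c_[px,np.ones(len(px))].T).T@Rm
    return -Rm.T@np.array(m['tvec']),d
def plane(m,px,z):
    o,d=rays(m,px);return o+d*((z-o[2])/d[:,2])[:,None]
def tri(m1,p1,m2,p2):
    A=[];b=[]
    for m,p in((m1,p1),(m2,p2)):
        o,d=rays(m,p);d=d[0]/np.linalg.norm(d[0]);P=np.eye(3)-np.outer(d,d);A.append(P);b.append(P@o)
    x,*_=np.linalg.lstsq(np.vstack(A),np.hstack(b),rcond=None);return x,np.linalg.norm(np.vstack(A)@x-np.hstack(b))
def project(m,X):
    return cv2.projectPoints(np.atleast_2d(np.array(X,float)),np.array(m['rvec']),np.array(m['tvec']),np.array([[m['fx'],0,m['cx']],[0,m['fy'],m['cy']],[0,0,1.]]),None)[0][:,0]
def contour(img,c,lo=None):
    l,h=HS[c];l=list(l)
    if lo:l[2]=lo
    k=cv2.inRange(cv2.cvtColor(img,cv2.COLOR_BGR2HSV),np.array(l),np.array(h))
    cs=cv2.findContours(k,cv2.RETR_EXTERNAL,cv2.CHAIN_APPROX_NONE)[0]
    return max(cs,key=cv2.contourArea) if cs else None
def rect(m,cnt,z):
    P=plane(m,cnt[:,0],z)[:,:2];(c,s,a)=cv2.minAreaRect((P*1000).astype(np.float32))
    if s[0]<s[1]:s=s[::-1];a+=90
    return np.array(c)/1000,s,(a+90)%180-90
E
python3 - <<'E'
from h import *
T,S=cv2.imread("pics/top0.png"),cv2.imread("pics/side0.png")
mt,ms=eyes.camera_model("top"),eyes.camera_model("side")
print('campos',rays(mt,[[0,0]])[0],rays(ms,[[0,0]])[0])
for c in HS:
    ct,cs=contour(T,c),contour(S,c)
    v=cv2.cvtColor(T,cv2.COLOR_BGR2HSV);k=np.zeros(T.shape[:2],np.uint8);cv2.drawContours(k,[ct],-1,255,-1)
    vs=v[k>0][:,2];print(c,'V pct',np.percentile(vs,[2,10,30,50,90]),cv2.contourArea(ct))
    v=cv2.cvtColor(S,cv2.COLOR_BGR2HSV);k=np.zeros(T.shape[:2],np.uint8);cv2.drawContours(k,[cs],-1,255,-1)
    print('  side V',np.percentile(v[k>0][:,2],[2,10,30,50,70,90]))
    print('  rect z24',rect(mt,ct,.024),cv2.boxPoints(cv2.minAreaRect(ct)).round(1).tolist())
E
python3 -c "
import cv2,numpy as np
T,S=cv2.imread('pics/top0.png'),cv2.imread('pics/side0.png')
c=lambda I,x,y,w:cv2.resize(I[y-w*3//4:y+w*3//4,x-w:x+w],(400,300),interpolation=cv2.INTER_NEAREST)
cv2.imwrite('pics/crop0.png',np.vstack([np.hstack([c(T,455,262,40),c(S,350,320,60)]),np.hstack([c(S,291,271,40),c(S,265,212,60)])]))"
```

```text
campos [0.37485732 0.00251423 1.27042276] [ 0.12617602 -1.15452625  0.88615613]
green V pct [113.48 139.   142.   142.   143.  ] 998.5
  side V [ 65.   75.6 112.  199.  201.  201. ]
  rect z24 (array([ 0.49708893, -0.01201649]), (98.94539642333984, 54.844757080078125), 15.237699508666992) [[296.6000061035156, 256.6000061035156], [320.20001220703125, 250.6999969482422], [330.79998779296875, 293.1000061035156], [307.20001220703125, 298.8999938964844]]
orange V pct [104.18 169.   176.   176.   177.  ] 1046.0
  side V [ 91.24 113.   136.   247.   249.   249.  ]
  rect z24 (array([0.43315756, 0.32098535]), (99.4699935913086, 55.694366455078125), 21.783172607421875) [[145.5, 283.5], [169.5, 275.5], [183.60000610351562, 317.79998779296875], [159.60000610351562, 325.79998779296875]]
blue V pct [ 87. 136. 161. 163. 177.] 972.5
  side V [109. 114. 120. 121. 121. 199.]
  rect z24 (array([0.58505066, 0.22197891]), (98.90190887451172, 55.06279373168945), -27.590980529785156) [[190.5, 247.39999389648438], [212.39999389648438, 209.6999969482422], [233.0, 221.60000610351562], [211.1999969482422, 259.3999938964844]]
yellow V pct [ 29.  31.  69. 171. 177.] 1041.5
  side V [ 26.   89.9 150.  156.  243.9 253. ]
  rect z24 (array([ 0.53898297, -0.34770062]), (103.1032485961914, 56.637054443359375), -1.6343536376953125) [[449.0, 237.0], [474.0, 237.0], [474.0, 282.0], [449.0, 282.0]]
```

View pics/crop0.png

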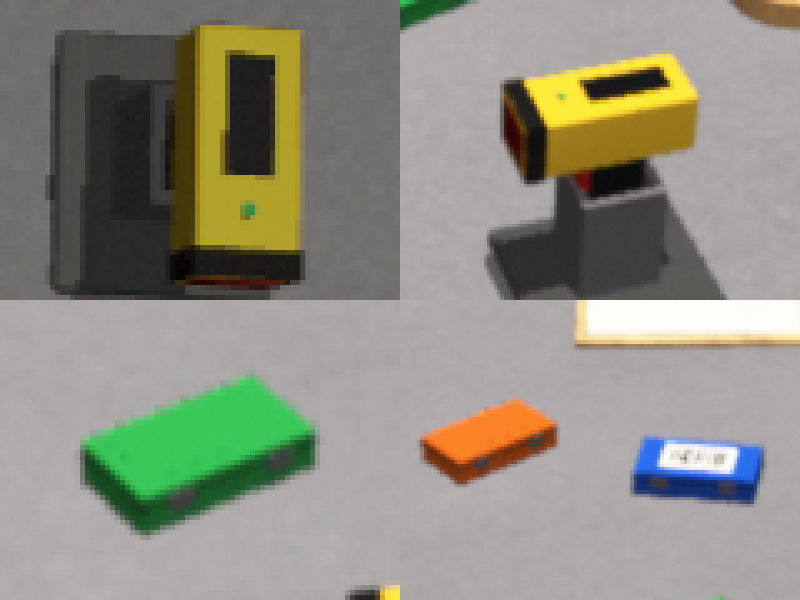

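The crops show clean top faces. The scanner is square to the world, with its red window facing the robot. I'll move over the orange case first.

arm_command:
  deltas:
    - [[1.96, -2.04, -0.15, 0, 0, 3.43], [1.96, -2.04, -0.15, 0, 0, 3.43], [1.96, -2.04, -0.15, 0, 0, 3.43], [1.96, -2.04, -0.15, 0, 0, 3.43], [1.96, -2.04, -0.15, 0, 0, 3.43], [1.96, -2.04, -0.15, 0, 0, 3.43], [1.96, -2.04, -0.15, 0, 0, 3.43], [1.96, -2.04, -0.15, 0, 0, 3.43], [1.96, -2.04, -0.15, 0, 0, 3.43], [1.96, -2.04, -0.15, 0, 0, 3.43], [1.96, -2.04, -0.15, 0, 0, 3.43], [1.96, -2.04, -0.15, 0, 0, 3.43]]
  gripper: 1

```text
t: 1.1
tool_pos: [0.434, 0.3202, 0.2002]
orientation: [0.6, -3.083, 0.0]
force: [0.1, 0.9, -0.6]
opening: 0.0931
gripper_force: 0.0
```

```bash
cat >> h.py <<'E'
def look(name,tag):
    s=monitor.read_state();m=eyes.camera_model(name);I=eyes.read_camera(name);cv2.imwrite(f"pics/{tag}.png",I);return s,m,I
def toolyaw(s):
    y=R.from_rotvec(s['orientation']).as_matrix()[:,1];return np.degrees(np.arctan2(y[1],y[0]))
E
python3 - <<'E'
from h import *
T,S=cv2.imread("pics/top0.png"),cv2.imread("pics/side0.png")
mt,ms=eyes.camera_model("top"),eyes.camera_model("side")
lo={'green':(130,150),'orange':(150,190),'blue':(130,170)}
def cen(c):q=cv2.boxPoints(cv2.minAreaRect(c));return q.mean(0)
def cm(c):M=cv2.moments(c);return np.array([M['m10']/M['m00'],M['m01']/M['m00']])
for c in('green','orange'):
    a=cm(contour(T,c,lo[c][0]));b=cm(contour(S,c,lo[c][1]));print(c,tri(mt,a,ms,b))
w=lambda I,t:max(cv2.findContours(cv2.inRange(cv2.cvtColor(I,cv2.COLOR_BGR2HSV),(0,0,t),(180,60,255))[195:265,180:330],cv2.RETR_EXTERNAL,cv2.CHAIN_APPROX_NONE)[0],key=cv2.contourArea)
a=cm(cv2.convexHull(w(T,150)))+(180,195);b=cm(cv2.convexHull(w(S,235)))+(180,195);print('label',a,b,tri(mt,a,ms,b))
s,m,I=look("wrist","w1");o=rays(m,[[0,0]])[0];Rm=R.from_rotvec(s['orientation']).as_matrix()
print(s['t'],s['tool_pos'],toolyaw(s),'cam in tool',Rm.T@(o-s['tool_pos']),'optax tool',Rm.T@cv2.Rodrigues(m['rvec'])[0][2])
c=contour(I,'orange');print(rect(m,c,.024),project(m,s['tool_pos']))
E
```

```text
green (array([ 0.49642777, -0.01217863,  0.01920256]), np.float64(0.002495936225169384))
orange (array([0.43163765, 0.32438366, 0.01771351]), np.float64(0.0025049379349246516))
label [211.36250999 234.29456435] [294.15343915 213.84126984] (array([0.58462623, 0.22392595, 0.02080795]), np.float64(0.001667928237952202))
1.1 [0.43399609 0.32022801 0.20018808] 112.0342125171127 cam in tool [ 0.08046735  0.00035747 -0.16626586] optax tool [-0.28611981  0.00131082  0.95819295]
(array([0.42827176, 0.32304614]), (100.25130462646484, 55.284793853759766), 22.006607055664062) [[312.39707543 309.55903494]]
```

View pics/w1.png

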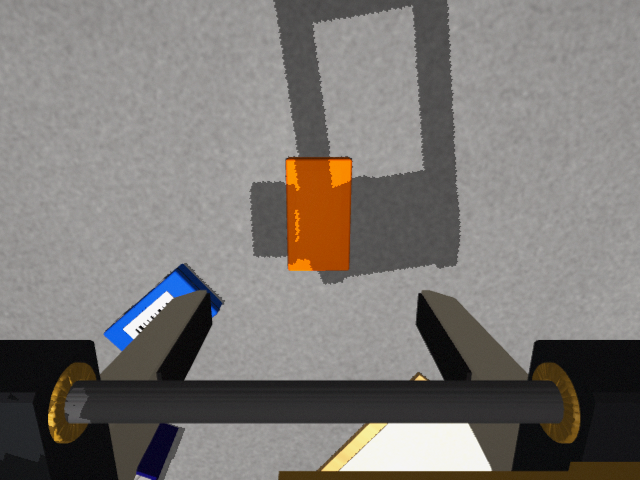

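The wrist view shows the orange case at (319,213), partly shadowed, with a strip of its near wall visible at row 158. I'll put the camera straight above it so only the top face shows.

arm_command:
  deltas:
    - [[1.72, 0.82, -2.25, 0, 0, 0], [1.72, 0.82, -2.25, 0, 0, 0], [1.72, 0.82, -2.25, 0, 0, 0], [1.72, 0.82, -2.25, 0, 0, 0], [0, 0, 0, 0, 0, 0]]

```text
t: 1.57
tool_pos: [0.5009, 0.353, 0.1033]
orientation: [0.593, -3.077, 0.005]
force: [-0.1, -0.2, -1.9]
opening: 0.0932
gripper_force: 0.0
```

```bash
cat >> h.py <<'E'
def corners(m,cnt):  # rectangle corners in image from hull
    h=cv2.convexHull(cnt);q=cv2.approxPolyDP(h,0.04*cv2.arcLength(h,True),True)[:,0];return q
def report(s,m,I,c,z):
    k=contour(I,c);b=cv2.boundingRect(k);r=rect(m,k,z);Rm=R.from_rotvec(s['orientation']).as_matrix()
    print(c,'t',s['t'],'tcp',s['tool_pos'].round(4),'tyaw',round(toolyaw(s),2),'bbox',b,'c',r[0].round(4),'size',np.round(r[1],1),'long',round(r[2],2))
    print('  in tool',(Rm.T@(np.r_[r[0],z]-s['tool_pos'])).round(4),'quad',corners(m,k).tolist())
E
python3 - <<'E'
from h import *
r=look("wrist","w2");report(*r,'orange',.024)
I1=cv2.imread('pics/w1.png');print(corners(None,contour(I1,'orange')).tolist())
E
```

```text
orange t 1.5667 tcp [0.5009 0.353  0.1033] tyaw 111.8 bbox (262, 39, 99, 175) c [0.4294 0.3235] size [98.6 55.4] long 22.09
  in tool [ 0.0766 -0.0008  0.08  ] quad [[358, 39], [355, 212], [269, 213], [262, 41]]
[[347, 157], [348, 269], [288, 269], [286, 160]]
```

arm_command:
  deltas:
    - [[-1.8, -0.75, -0.9, 0, 0, 0.3], [-1.8, -0.75, -0.9, 0, 0, 0], [-1.8, -0.75, -0.9, 0, 0, 0], [-1.8, -0.75, -0.9, 0, 0, 0], [0, 0, 0, 0, 0, 0], [0, 0, 0, 0, 0, 0]]

```text
t: 2.12
tool_pos: [0.4295, 0.3242, 0.0754]
orientation: [-0.604, 3.083, 0.0]
force: [0.6, 0.1, -0.7]
opening: 0.0931
gripper_force: 0.0
```

arm_command:
  deltas:
    - [[0, 0, -2.2, 0, 0, 0], [0, -0.07, -2.2, 0, 0, 0], [0, 0, -1.5, 0, 0, 0], [0, 0, -0.8, 0, 0, 0], [0, 0, -0.3, 0, 0, 0], [0, 0, 0, 0, 0, 0], [0, 0, 0, 0, 0, 0]]

```text
t: 2.7
tool_pos: [0.4314, 0.3243, 0.006]
orientation: [-0.603, 3.081, 0.001]
force: [0.3, -0.5, 0.1]
opening: 0.0931
gripper_force: 0.0
```

arm_command:
  deltas:
    - [[0, 0, 0, 0, 0, 0], [0, 0, 0, 0, 0, 0], [0, 0, 0, 0, 0, 0], [0, 0, 0, 0, 0, 0], [0, 0, 0, 0, 0, 0], [0, 0, 0, 0, 0, 0]]
  gripper: -1
  squeeze: 25

```text
t: 3.2
tool_pos: [0.4303, 0.3237, 0.0048]
orientation: [-0.604, 3.083, 0.0]
force: [0.2, 0.2, 0.5]
opening: 0.0573
gripper_force: 0.0
```

arm_command:
  deltas:
    - [[0, 0, 0, 0, 0, 0], [0, 0, 1.5, 0, 0, 0], [0, 0, 3.5, 0, 0, 0], [0, 0, 3.5, 0, 0, 0], [1.8, -3.5, 1.3, 0, 0, -0.85], [1.8, -3.5, 1.3, 0, 0, -0.85], [1.8, -3.5, 1.3, 0, 0, -0.85], [1.8, -3.5, 1.3, 0, 0, -0.85], [1.8, -3.5, 1.3, 0, 0, -0.85], [1.8, -3.5, 1.3, 0, 0, -0.85], [1.8, -3.5, 1.3, 0, 0, -0.85], [1.8, -3.5, 1.3, 0, 0, -0.85]]

```text
t: 4.2
tool_pos: [0.5743, 0.0417, 0.1937]
orientation: [0.419, -3.113, -0.0]
force: [1.0, 0.4, -1.8]
opening: 0.0558
gripper_force: 25.0
```

arm_command:
  deltas:
    - [[0, -2.5, 0.6, 0, 0, 0], [0, -1, 0, 0, 0, 0], [0, 0, 0, 0, 0, 0], [0, 0, 0, 0, 0, 0], [0, 0, 0, 0, 0, 0]]

```text
t: 4.62
tool_pos: [0.5734, 0.01, 0.1985]
orientation: [0.421, -3.111, -0.002]
force: [0.7, 1.1, -2.8]
opening: 0.0554
gripper_force: 25.0
```

```bash
python3 - <<'E'
from h import *
r=look("wrist","w3");report(*r,'green',.024)
s,m,I=r;print(s['opening'],s['gripper_force']);print('orange',corners(m,contour(I,'orange')).tolist())
E
```

```text
green t 4.6167 tcp [0.5734 0.01   0.1985] tyaw 105.41 bbox (277, 55, 72, 129) c [ 0.4936 -0.0118] size [99.1 55.4] long 15.38
  in tool [ 8.250e-02 -1.000e-04  1.746e-01] quad [[346, 55], [345, 181], [282, 183], [277, 58]]
0.05544677631518685 24.99942272901535
orange [[243, 206], [386, 209], [377, 380], [249, 379]]
```

View pics/w3.png

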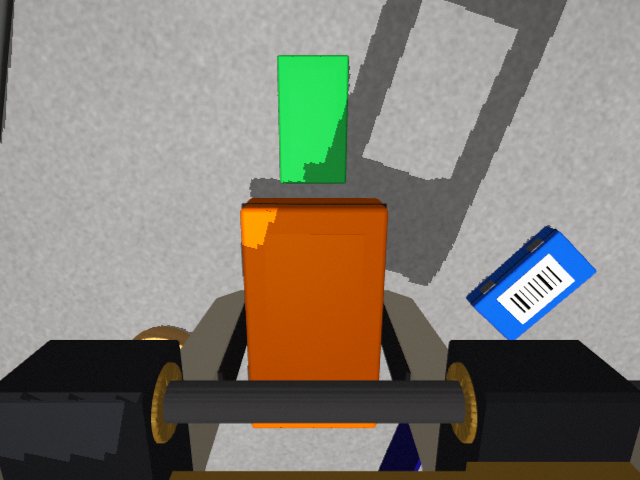

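The wrist view shows green at (313,119) with the held orange case at rows 206–425, square in the grip. I'll move over green.

arm_command:
  deltas:
    - [[-2, -0.55, -3, 0, 0, 0], [-2, -0.55, -3.1, 0, 0, 0], [-2, -0.55, -3.1, 0, 0, 0], [-1.2, -0.33, -2.5, 0, 0, 0], [-0.7, -0.18, -1.5, 0, 0, 0], [0, 0, 0, 0, 0, 0], [0, 0, 0, 0, 0, 0], [0, 0, 0, 0, 0, 0]]

```text
t: 5.33
tool_pos: [0.4968, -0.0123, 0.0692]
orientation: [-0.421, 3.111, -0.001]
force: [0.7, 0.5, -1.8]
opening: 0.0558
gripper_force: 25.0
```

arm_command:
  deltas:
    - [[-0.1, 0.03, -1, 0, 0, 0], [-0.1, 0.03, -1, 0, 0, 0], [0, 0, -0.8, 0, 0, 0], [0, 0, 0, 0, 0, 0], [0, 0, 0, 0, 0, 0], [0, 0, 0, 0, 0, 0]]

```text
t: 5.83
tool_pos: [0.4933, -0.0124, 0.0396]
orientation: [0.42, -3.113, -0.0]
force: [-0.7, -0.9, -2.2]
opening: 0.0559
gripper_force: 25.0
```

arm_command:
  deltas:
    - [[0.1, 0.05, 0, 0, 0, 0], [0, 0, 0, 0, 0, 0], [0, 0, 0, 0, 0, 0], [0, 0, 0, 0, 0, 0]]

```text
t: 6.17
tool_pos: [0.4945, -0.0119, 0.0399]
orientation: [-0.42, 3.113, -0.0]
force: [0.4, -0.5, -2.3]
opening: 0.0558
gripper_force: 25.0
```

```bash
python3 - <<'E'
from h import *
for i in range(3):
    s=monitor.read_state();print(s['t'],s['tool_pos'].round(4),s['dq'].round(3));eyes.read_camera("wrist")
E
```

```text
6.1667 [ 0.4945 -0.0119  0.0399] [ 0.001  0.001  0.003  0.    -0.     0.001]
6.2167 [ 0.4944 -0.0119  0.0399] [-0.     0.002  0.002 -0.001  0.002 -0.001]
6.2667 [ 0.4944 -0.0119  0.0398] [-0.001  0.     0.001  0.001 -0.     0.001]
```

arm_command:
  deltas:
    - [[0, 0.02, -0.5, 0, 0, 0], [0, 0, -0.4, 0, 0, 0], [0, 0, -0.15, 0, 0, 0], [0, 0, -0.05, 0, 0, 0], [0, 0, 0, 0, 0, 0], [0, 0, 0, 0, 0, 0]]

```text
t: 6.82
tool_pos: [0.4942, -0.0117, 0.0285]
orientation: [0.42, -3.113, -0.0]
force: [-0.6, -0.5, -2.8]
opening: 0.0558
gripper_force: 25.0
```

arm_command:
  deltas:
    - [[0.01, 0, -0.05, 0, 0, 0], [0, 0, -0.05, 0, 0, 0], [0, 0, -0.05, 0, 0, 0], [0, 0, 0, 0, 0, 0], [0, 0, 0, 0, 0, 0]]

```text
t: 7.23
tool_pos: [0.4945, -0.0117, 0.0282]
orientation: [0.42, -3.113, 0.0]
force: [-7.3, 0.4, 8.7]
opening: 0.056
gripper_force: 25.0
```

arm_command:
  deltas:
    - [[0, 0, 0.08, 0, 0, 0], [0, 0, 0, 0, 0, 0], [0, 0, 0, 0, 0, 0]]

```text
t: 7.48
tool_pos: [0.4947, -0.0117, 0.0282]
orientation: [-0.42, 3.113, -0.0]
force: [-1.5, 0.5, 2.6]
opening: 0.0554
gripper_force: 25.0
```

arm_command:
  deltas:
    - [[0, 0, 0, 0, 0, 0], [0, 0, 0, 0, 0, 0], [0, 0, 0, 0, 0, 0], [0, 0, 0, 0, 0, 0], [0, 0, 0, 0, 0, 0]]
  gripper: 1

```text
t: 7.9
tool_pos: [0.4944, -0.0117, 0.0279]
orientation: [-0.42, 3.113, -0.0]
force: [-0.3, 0.5, 0.4]
opening: 0.0846
gripper_force: 0.0
```

arm_command:
  deltas:
    - [[0, 0, 1.5, 0, 0, 0], [0, 0, 3, 0, 0, 0], [1.9, 0.5, 2.5, 0, 0, 0], [2, 0.55, 2, 0, 0, 0], [2, 0.55, 1, 0, 0, 0], [1.5, 0.4, 0, 0, 0, 0], [0.6, 0.16, 0, 0, 0, 0], [0, 0, 0, 0, 0, 0], [0, 0, 0, 0, 0, 0], [0, 0, 0, 0, 0, 0]]

```text
t: 8.73
tool_pos: [0.5729, 0.0097, 0.1268]
orientation: [0.419, -3.111, -0.001]
force: [0.3, -0.8, 0.6]
opening: 0.0927
gripper_force: 0.0
```

```bash
python3 - <<'E'
from h import *
r=look("wrist","w4");report(*r,'orange',.048);report(*r,'green',.024)
r=look("top","t4");report(*r,'orange',.048)
E
```

```text
orange t 8.7333 tcp [0.5729 0.0097 0.1268] tyaw 105.36 bbox (264, 28, 100, 178) c [ 0.4936 -0.0114] size [98.4 55.1] long 15.34
  in tool [0.0819 0.0006 0.079 ] quad [[362, 29], [357, 204], [271, 205], [265, 29]]Traceback (most recent call last):
  File "<stdin>", line 2, in <module>
  File "h.py", line 35, in report
    k=contour(I,c);b=cv2.boundingRect(k);r=rect(m,k,z);Rm=R.from_rotvec(s['orientation']).as_matrix()
                                           ~~~~^^^^^^^
  File "h.py", line 25, in rect
    P=plane(m,cnt[:,0],z)[:,:2];(c,s,a)=cv2.minAreaRect((P*1000).astype(np.float32))
              ~~~^^^^^
TypeError: 'NoneType' object is not subscriptable
```

View pics/w4.png

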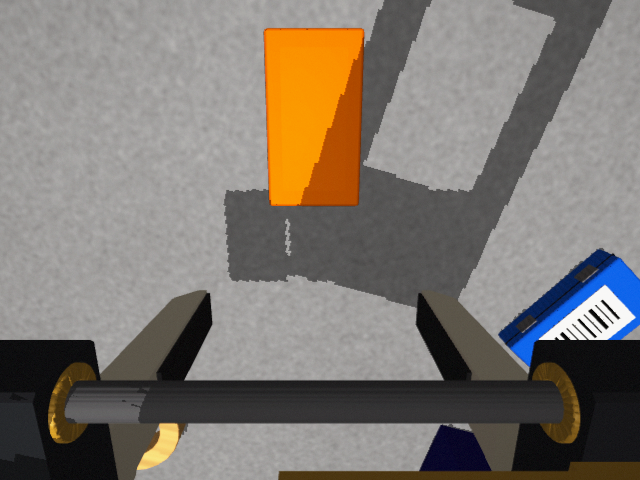

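The wrist view shows orange at (314,117) with no green visible around it. It is within 0.5 mm and 0.1° of the green measurement. Next is blue.

arm_command:
  deltas:
    - [[1, 2.2, 0.2, 0, 0, -5.4], [1, 2.2, 0, 0, 0, -5.4], [1, 2.2, 0, 0, 0, -5.4], [1, 2.2, 0, 0, 0, -5.4], [1, 2.2, 0, 0, 0, -5.4], [1, 2.2, 0, 0, 0, -5.4], [1, 2.2, 0, 0, 0, -5.4], [1, 2.1, 0, 0, 0, -5.2], [0, 0, 0, 0, 0, 0], [0, 0, 0, 0, 0, 0], [0, 0, 0, 0, 0, 0]]

```text
t: 9.7
tool_pos: [0.6536, 0.1842, 0.1295]
orientation: [-0.748, -3.05, 0.001]
force: [-0.0, -0.4, -0.5]
opening: 0.0932
gripper_force: 0.0
```

```bash
python3 - <<'E'
from h import *
HS['blue']=((100,150,60),(116,255,255))
r=look("wrist","w5");report(*r,'blue',.024)
E
```

```text
blue t 9.7 tcp [0.6536 0.1842 0.1295] tyaw 62.46 bbox (271, 38, 90, 161) c [0.5813 0.223 ] size [98.7 55.4] long -27.49
  in tool [0.082  0.0011 0.1055] quad [[358, 38], [355, 197], [276, 197], [271, 39]]
```

View pics/w5.png

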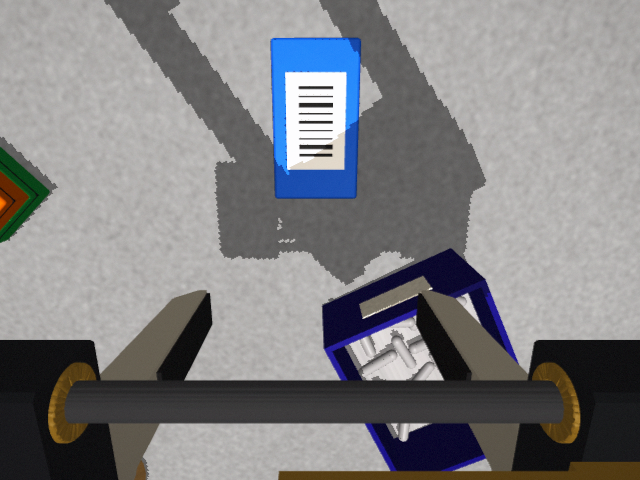

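The wrist view shows blue at (316,118), label up, with the bin well clear of the finger spots. I'll descend.

arm_command:
  deltas:
    - [[-2, 1.07, -1.5, 0, 0, 0], [-2, 1.07, -1.5, 0, 0, 0], [-2, 1.07, -1.5, 0, 0, 0], [-1.2, 0.67, -1.5, 0, 0, 0], [0, 0, -1, 0, 0, 0], [0, 0, 0, 0, 0, 0], [0, 0, 0, 0, 0, 0], [0, 0, 0, 0, 0, 0]]

```text
t: 10.42
tool_pos: [0.584, 0.2229, 0.0612]
orientation: [0.751, 3.048, 0.001]
force: [0.5, 0.7, 1.0]
opening: 0.093
gripper_force: 0.0
```

arm_command:
  deltas:
    - [[-0.15, 0, -2, 0, 0, 0], [0, 0, -2, 0, 0, 0], [0, 0, -1.2, 0, 0, 0], [0, 0, -0.4, 0, 0, 0], [0, 0, 0, 0, 0, 0], [0, 0, 0, 0, 0, 0], [0, 0, 0, 0, 0, 0], [0, 0, 0, 0, 0, 0], [0, 0, 0, 0, 0, 0]]

```text
t: 11.17
tool_pos: [0.5817, 0.224, 0.0051]
orientation: [0.75, 3.049, 0.001]
force: [0.0, 0.1, -0.1]
opening: 0.0931
gripper_force: 0.0
```

arm_command:
  deltas:
    - [[0, 0, 0, 0, 0, 0], [0, 0, 0, 0, 0, 0], [0, 0, 0, 0, 0, 0], [0, 0, 0, 0, 0, 0], [0, 0, 0, 0, 0, 0], [0, 0, 0, 0, 0, 0], [0, 0, 0, 0, 0, 0], [0, 0, 0, 0, 0, 0]]
  gripper: -1
  squeeze: 25

```text
t: 11.83
tool_pos: [0.5808, 0.2237, 0.0039]
orientation: [-0.75, -3.051, 0.0]
force: [-1.4, -0.9, -0.3]
opening: 0.056
gripper_force: 25.0
```

arm_command:
  deltas:
    - [[0, 0, 1.5, 0, 0, 0], [0, 0, 3, 0, 0, 0], [0, 0, 3, 0, 0, 0], [-1.1, -2.95, 0.4, 0, 0, 5.36], [-1.1, -2.95, 0.4, 0, 0, 5.36], [-1.1, -2.95, 0.4, 0, 0, 5.36], [-1.1, -2.95, 0.4, 0, 0, 5.36], [-1.1, -2.95, 0.4, 0, 0, 5.36], [-1.1, -2.95, 0, 0, 0, 5.36], [-1.1, -2.95, 0, 0, 0, 5.36], [-1.1, -2.89, 0, 0, 0, 5.36]]

```text
t: 12.75
tool_pos: [0.4918, -0.0129, 0.0987]
orientation: [0.424, -3.113, -0.0]
force: [-0.1, 0.1, -2.4]
opening: 0.0558
gripper_force: 25.0
```

arm_command:
  deltas:
    - [[0, 0, -1, 0, 0, 0], [0, 0, -1, 0, 0, 0], [0, 0, -0.5, 0, 0, 0], [0, 0, 0, 0, 0, 0], [0, 0, 0, 0, 0, 0], [0, 0, 0, 0, 0, 0], [0, 0, 0, 0, 0, 0]]

```text
t: 13.33
tool_pos: [0.4933, -0.0111, 0.0743]
orientation: [-0.418, 3.113, -0.0]
force: [-1.0, 0.4, -2.4]
opening: 0.0559
gripper_force: 25.0
```

```bash
python3 - <<'E'
from h import *
s=monitor.read_state();print(s['tool_pos'],toolyaw(s),s['dq'].round(3),s['orientation'])
E
```

```text
[ 0.49334758 -0.0110795   0.07429054] 105.29609578778376 [-0.006 -0.006  0.001 -0.002 -0.001 -0.003] [-4.18040147e-01  3.11314805e+00 -1.76640298e-04]
```

Target is (0.4928, −0.0117). I'll fix that on the way down, then check.

arm_command:
  deltas:
    - [[-0.05, -0.06, -0.8, 0, 0, 0.06], [0, 0, -0.7, 0, 0, 0], [0, 0, 0, 0, 0, 0], [0, 0, 0, 0, 0, 0], [0, 0, 0, 0, 0, 0], [0, 0, 0, 0, 0, 0]]

```text
t: 13.83
tool_pos: [0.4925, -0.0123, 0.0591]
orientation: [-0.418, 3.113, -0.0]
force: [1.1, 0.9, -2.4]
opening: 0.0556
gripper_force: 25.0
```

arm_command:
  deltas:
    - [[0.03, 0.05, -0.4, 0, 0, 0], [0, 0, -0.2, 0, 0, 0], [0, 0, -0.05, 0, 0, 0], [0, 0, 0, 0, 0, 0], [0, 0, 0, 0, 0, 0], [0, 0, 0, 0, 0, 0]]

```text
t: 14.33
tool_pos: [0.4927, -0.0118, 0.0525]
orientation: [-0.418, 3.114, -0.0]
force: [-0.0, -0.1, -2.5]
opening: 0.0555
gripper_force: 25.0
```

arm_command:
  deltas:
    - [[0.01, 0.01, -0.05, 0, 0, 0], [0, 0, -0.04, 0, 0, 0], [0, 0, 0, 0, 0, 0], [0, 0, 0, 0, 0, 0], [0, 0, 0, 0, 0, 0]]

```text
t: 14.75
tool_pos: [0.4928, -0.0117, 0.0516]
orientation: [-0.418, 3.114, -0.0]
force: [0.4, 0.8, -2.6]
opening: 0.0557
gripper_force: 25.0
```

arm_command:
  deltas:
    - [[0, 0, -0.04, 0, 0, 0], [0, 0, -0.04, 0, 0, 0], [0, 0, 0, 0, 0, 0], [0, 0, 0, 0, 0, 0]]

```text
t: 15.08
tool_pos: [0.4928, -0.0117, 0.0509]
orientation: [-0.418, 3.113, -0.0]
force: [1.1, 0.5, -0.3]
opening: 0.056
gripper_force: 25.0
```

Force has come off the tool, so blue is down. I'll release and look.

arm_command:
  deltas:
    - [[0, 0, 0, 0, 0, 0], [0, 0, 0, 0, 0, 0], [0, 0, 0, 0, 0, 0], [0, 0, 0, 0, 0, 0], [0, 0, 0, 0, 0, 0], [0, 0, 0, 0, 0, 0]]
  gripper: 1

```text
t: 15.58
tool_pos: [0.4928, -0.0117, 0.0508]
orientation: [-0.418, 3.113, -0.0]
force: [-0.8, -0.1, -0.2]
opening: 0.0903
gripper_force: 0.0
```

arm_command:
  deltas:
    - [[0, 0, 1.5, 0, 0, 0], [0, 0, 3, 0, 0, 0], [1.9, 0.5, 2.5, 0, 0, 0], [2, 0.55, 2, 0, 0, 0], [2, 0.55, 1, 0, 0, 0], [1.5, 0.4, 0, 0, 0, 0], [0.6, 0.16, 0, 0, 0, 0], [0, 0, 0, 0, 0, 0], [0, 0, 0, 0, 0, 0], [0, 0, 0, 0, 0, 0]]

```text
t: 16.42
tool_pos: [0.5714, 0.0097, 0.1497]
orientation: [0.418, -3.111, -0.001]
force: [0.8, -0.7, 0.4]
opening: 0.0933
gripper_force: 0.0
```

```bash
python3 - <<'E'
from h import *
HS['blue']=((100,150,60),(116,255,255))
r=look("wrist","w6");report(*r,'blue',.072)
s,m,I=r
S=look("side","s6")[2]
T=look("top","t6")[2]
cv2.imwrite('pics/v6.png',np.hstack([cv2.resize(I[10:260,200:450],(400,400)),cv2.resize(S[230:300,255:325],(400,400),interpolation=cv2.INTER_NEAREST)]))
# yellow head top face: corners in both views
mt,ms=eyes.camera_model("top"),eyes.camera_model("side")
for n,J,lo in(("top",T,140),("side",S,225)):print(n,corners(None,contour(J,'yellow',lo)).tolist())
for n,J in(("top",T),("side",S)):
    h=cv2.cvtColor(J,cv2.COLOR_BGR2HSV);print(n,h[262,470],h[240,470],h[270,452],h[300,365] ,h[318,365])
E
```

```text
blue t 16.4167 tcp [0.5714 0.0097 0.1497] tyaw 105.3 bbox (264, 31, 100, 178) c [ 0.4937 -0.0108] size [98.4 55.1] long 15.37
  in tool [0.0802 0.0007 0.0778] quad [[361, 31], [358, 206], [270, 207], [264, 33]]
top [[474, 238], [474, 281], [454, 280], [455, 237]]
side [[378, 304], [334, 312], [327, 299], [371, 292]]
top [ 26 194 163] [ 26 196 178] [ 23 215  70] [ 15   4 114] [ 20   7 116]
side [173   6 182] [ 21  38 199] [173   5 187] [15 18 29] [ 22 210 158]
```

View pics/v6.png

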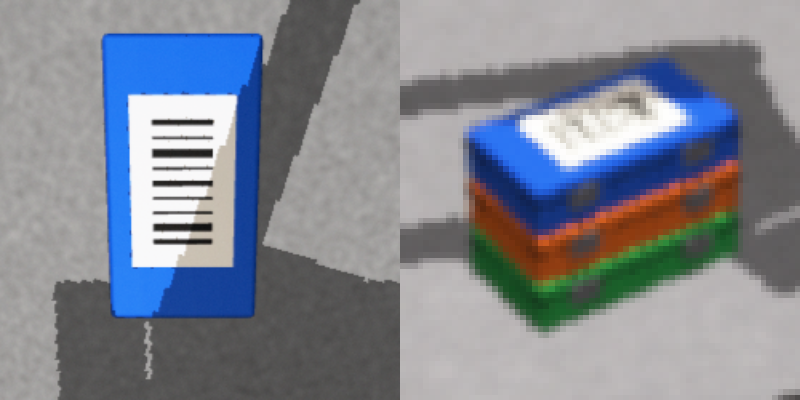

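The pile is flush in both views, with the label up and all three cases agreeing within about 1 mm. Next I'll locate the scanner and label from the top and side views.

```bash
python3 - <<'E'
from h import *
mt,ms=eyes.camera_model("top"),eyes.camera_model("side")
a=[[474, 238], [474, 281], [454, 280], [455, 237]];b=[[378, 304], [334, 312], [327, 299], [371, 292]]
for p,q in zip(a,b):
    x,e=tri(mt,p,ms,q);print(x.round(4),round(e,4),plane(mt,p,.148)[0].round(4))
HS['blue']=((100,150,60),(116,255,255))
T=cv2.imread('pics/t6.png');S=cv2.imread('pics/s6.png')
print('blue top',rect(mt,contour(T,'blue',110),.072))
def lab(I,v):
    k=cv2.inRange(cv2.cvtColor(I,cv2.COLOR_BGR2HSV),(0,0,v),(180,70,255));m0=np.zeros_like(k);cv2.drawContours(m0,[cv2.convexHull(contour(I,'blue'))],-1,255,-1)
    p=cv2.findNonZero(cv2.bitwise_and(k,m0));return cv2.boxPoints(cv2.minAreaRect(cv2.convexHull(p))).mean(0)
p,q=lab(T,130),lab(S,190);print(p,q,tri(mt,p,ms,q),plane(mt,p,.072),plane(ms,q,.072))
E
```

```text
[ 0.5659 -0.3403  0.1436] 0.0026 [ 0.5669 -0.3396  0.148 ]
[ 0.4767 -0.3373  0.1455] 0.0024 [ 0.4781 -0.3371  0.148 ]
[ 0.4782 -0.2967  0.1451] 0.0022 [ 0.4794 -0.2964  0.148 ]
[ 0.5681 -0.3015  0.1429] 0.0015 [ 0.5683 -0.3004  0.148 ]
blue top (array([ 0.49642188, -0.02282177]), (109.07354736328125, 43.007102966308594), -4.965141296386719)Traceback (most recent call last):
  File "<stdin>", line 12, in <module>
  File "<stdin>", line 11, in lab
cv2.error: OpenCV(4.12.0) /io/opencv/modules/imgproc/src/convhull.cpp:143: error: (-215:Assertion failed) total >= 0 && (depth == CV_32F || depth == CV_32S) in function 'convexHull'
```

arm_command:
  deltas:
    - [[0.25, -3.3, 1.5, 0, 0, -1.73], [0.25, -3.3, 1.5, 0, 0, -1.73], [0.25, -3.3, 1.5, 0, 0, -1.73], [0.25, -3.3, 1.5, 0, 0, -1.73], [0.25, -3.3, 1.5, 0, 0, -1.73], [0.25, -3.3, 1.5, 0, 0, -1.73], [0.25, -3.3, 1, 0, 0, -1.73], [0.25, -3.3, 0, 0, 0, -1.73], [0.25, -3.3, 0, 0, 0, -1.73], [0.25, -3.3, 0, 0, 0, -1.73], [0, 0, 0, 0, 0, 0], [0, 0, 0, 0, 0, 0]]

```text
t: 17.57
tool_pos: [0.5968, -0.3219, 0.2499]
orientation: [-0.059, -3.14, -0.001]
force: [-0.2, 1.1, -0.3]
opening: 0.0926
gripper_force: 0.0
```

arm_command:
  deltas:
    - [[0, 0, 0, 0, 0, 0], [0, 0, 0, 0, 0, 0]]

```text
t: 17.73
tool_pos: [0.5978, -0.319, 0.2509]
orientation: [0.053, 3.141, 0.001]
force: [-0.1, 0.1, -0.8]
opening: 0.0928
gripper_force: 0.0
```

```bash
python3 - <<'E'
from h import *
s,m,I=r=look("wrist","w7");report(*r,'yellow',.148)
T=look("top","t7")[2];S=cv2.imread('pics/s6.png');mt,ms=eyes.camera_model("top"),eyes.camera_model("side")
HS['blue']=((100,150,60),(116,255,255))
print('blue top',rect(mt,contour(T,'blue',110),.072))
def lab(I,v):
    k=cv2.inRange(cv2.cvtColor(I,cv2.COLOR_BGR2HSV),(0,0,v),(180,70,255));m0=np.zeros_like(k);cv2.drawContours(m0,[cv2.convexHull(contour(I,'blue'))],-1,255,-1)
    p=cv2.findNonZero(cv2.bitwise_and(k,m0));return cv2.boxPoints(cv2.minAreaRect(cv2.convexHull(p))).mean(0)
p,q=lab(T,100),lab(S,120);print(p,q,tri(mt,p,ms,q),plane(mt,p,.072),plane(ms,q,.072))
E
```

```text
yellow t 17.7333 tcp [ 0.5978 -0.319   0.2509] tyaw 88.07 bbox (275, 49, 71, 150) c [ 0.5189 -0.3183] size [91.8 43.8] long -2.21
  in tool [ 0.0788 -0.0019  0.1029] quad [[343, 49], [341, 197], [281, 198], [275, 50]]
blue top (array([ 0.4972576, -0.0110875]), (98.44718933105469, 54.61565017700195), 15.162090301513672)Traceback (most recent call last):
  File "<stdin>", line 9, in <module>
  File "<stdin>", line 8, in lab
cv2.error: OpenCV(4.12.0) /io/opencv/modules/imgproc/src/convhull.cpp:143: error: (-215:Assertion failed) total >= 0 && (depth == CV_32F || depth == CV_32S) in function 'convexHull'
```

View pics/w7.png

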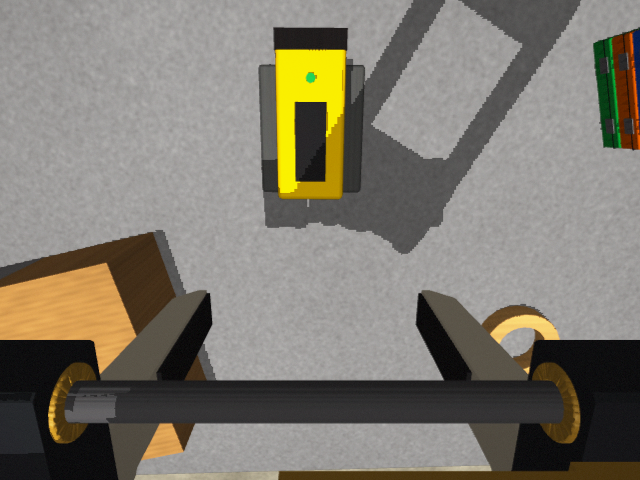

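The wrist view shows the yellow head at (310,124), its dark bezel at row 28 facing the robot, square to the tool. Head centre is about (0.5130, −0.3182) at yaw −2.2°. I'll move above it.

arm_command:
  deltas:
    - [[-2, 0, -1.5, 0, 0, -0.27], [-2.2, 0, -1.5, 0, 0, 0], [-2.2, 0, -1.5, 0, 0, 0], [-1.4, 0.06, -1, 0, 0, 0], [-0.6, 0, -0.5, 0, 0, 0], [0, 0, 0, 0, 0, 0], [0, 0, 0, 0, 0, 0], [0, 0, 0, 0, 0, 0], [0, 0, 0, 0, 0, 0]]

```text
t: 18.58
tool_pos: [0.5151, -0.3197, 0.192]
orientation: [0.061, 3.139, -0.002]
force: [-0.6, -0.3, 0.5]
opening: 0.0929
gripper_force: 0.0
```

arm_command:
  deltas:
    - [[-0.1, 0.1, -2, 0, 0, 0], [0, 0, -2.2, 0, 0, 0], [0, 0, -2.2, 0, 0, 0], [0, 0, -1.2, 0, 0, 0], [0, 0, -0.6, 0, 0, 0], [0, 0, 0, 0, 0, 0], [0, 0, 0, 0, 0, 0], [0, 0, 0, 0, 0, 0], [0, 0, 0, 0, 0, 0]]

```text
t: 19.33
tool_pos: [0.5137, -0.3192, 0.1105]
orientation: [0.062, 3.139, -0.003]
force: [0.0, -0.7, -0.4]
opening: 0.0928
gripper_force: 0.0
```

```bash
python3 - <<'E'
from h import *
s=monitor.read_state();print(s['tool_pos'],toolyaw(s),s['dq'].round(3),s['force'])
E
```

```text
[ 0.51370954 -0.3191856   0.11048521] 87.7379882446295 [ 0.    -0.001  0.007  0.001 -0.001  0.002] [ 0.01109639 -0.65479372 -0.38020021]
```

arm_command:
  deltas:
    - [[0, 0.08, -0.1, 0, 0, 0], [0, 0, 0, 0, 0, 0], [0, 0, 0, 0, 0, 0], [0, 0, 0, 0, 0, 0]]

```text
t: 19.67
tool_pos: [0.5128, -0.3178, 0.108]
orientation: [0.062, 3.141, -0.0]
force: [0.3, -0.5, -0.8]
opening: 0.0926
gripper_force: 0.0
```

arm_command:
  deltas:
    - [[0, 0, 0, 0, 0, 0], [0, 0, 0, 0, 0, 0], [0, 0, 0, 0, 0, 0], [0, 0, 0, 0, 0, 0], [0, 0, 0, 0, 0, 0], [0, 0, 0, 0, 0, 0], [0, 0, 0, 0, 0, 0], [0, 0, 0, 0, 0, 0], [0, 0, 0, 0, 0, 0], [0, 0, 0, 0, 0, 0]]
  gripper: -1
  squeeze: 35

```text
t: 20.5
tool_pos: [0.5127, -0.3177, 0.1077]
orientation: [-0.062, -3.141, -0.0]
force: [-0.4, 0.7, -0.4]
opening: 0.0437
gripper_force: 35.0
```

Grip is at 43.7 mm opening and 35 N. I'll draw the scanner straight up.

arm_command:
  deltas:
    - [[0, 0, 0.5, 0, 0, 0], [0, 0, 1, 0, 0, 0], [0, 0, 1.5, 0, 0, 0], [0, 0, 2, 0, 0, 0], [0, 0, 2, 0, 0, 0], [0, 0, 2.5, 0, 0, 0], [0, 0, 2.5, 0, 0, 0], [0, 0, 2, 0, 0, 0], [0, 0, 1, 0, 0, 0], [0, 0, 0, 0, 0, 0]]

```text
t: 21.33
tool_pos: [0.514, -0.3186, 0.2617]
orientation: [0.062, 3.136, -0.005]
force: [0.3, -0.4, -1.1]
opening: 0.0436
gripper_force: 35.0
```

arm_command:
  deltas:
    - [[1.04, 2.5, 0, 0, 0, 0], [1.04, 3.1, 0, 0, 0, 0], [1.04, 3.1, 0, 0, 0, 0], [1.04, 3.1, 0, 0, 0, 0], [1.04, 3.1, 0, 0, 0, 0], [1.04, 3.1, 0, 0, 0, 0], [1.04, 3.1, 0, 0, 0, 0], [1.04, 3.1, 0, 0, 0, 0], [1.04, 3.1, 0, 0, 0, 0], [1.04, 2.9, 0, 0, 0, 0], [0, 0, 0, 0, 0, 0], [0, 0, 0, 0, 0, 0]]

```text
t: 22.33
tool_pos: [0.6162, -0.0139, 0.2557]
orientation: [-0.057, -3.138, -0.0]
force: [-0.6, -0.7, -3.0]
opening: 0.0437
gripper_force: 35.0
```

arm_command:
  deltas:
    - [[0, 0, 0, -0.17, -4.5, 0], [0, 0, 0, -0.17, -4.5, 0], [0, 0, 0, -0.17, -4.5, 0], [0, 0, 0, -0.17, -4.5, 0], [0, 0, 0, -0.17, -4.5, 0], [0, 0, 0, -0.17, -4.5, 0], [0, 0, 0, -0.17, -4.5, 0], [0, 0, 0, -0.17, -4.5, 0], [0, 0, 0, -0.17, -4.5, 0], [0, 0, 0, -0.17, -4.5, 0], [0, 0, 0, 0, 0, 0], [0, 0, 0, 0, 0, 0]]

```text
t: 23.33
tool_pos: [0.6147, -0.0166, 0.2546]
orientation: [0.048, 2.361, -0.018]
force: [-0.2, -0.3, -2.6]
opening: 0.0444
gripper_force: 35.0
```

```bash
python3 - <<'E'
from h import *
s=monitor.read_state();print(s['tool_pos'],s['q'],s['force'],s['opening']);M=R.from_rotvec(s['orientation']).as_matrix();print(M)
print('pitch',np.degrees(np.arctan2(-M[2,0],np.hypot(M[0,0],M[1,0]))))
E
```

```text
[ 0.61469711 -0.01660922  0.25460009] [-0.16464486 -0.57674617  2.22577036  0.13356837  0.72054241 -1.75901384] [-0.23678888 -0.32462864 -2.60913032] 0.0443507837668119
[[-0.71002262  0.04057402  0.70300898]
 [ 0.02963749  0.99917588 -0.02773406]
 [-0.7035549   0.00114361 -0.71063999]]
pitch 44.7129145885968
```

arm_command:
  deltas:
    - [[0, 0, -1, 0, 0, 0], [0.1, 0.05, -1.5, 0, 0, 0], [0.1, 0.05, -1.5, 0, 0, 0], [0, 0, -1.5, 0, 0, 0], [0, 0, -1.5, 0, 0, 0], [0, 0, -1, 0, 0, 0], [0, 0, -0.7, 0, 0, 0], [0, 0, -0.3, 0, 0, 0], [0, 0, 0, 0, 0, 0], [0, 0, 0, 0, 0, 0], [0, 0, 0, 0, 0, 0], [0, 0, 0, 0, 0, 0]]

```text
t: 24.33
tool_pos: [0.6194, -0.0148, 0.1692]
orientation: [0.046, 2.353, -0.018]
force: [-0.5, -0.5, -2.6]
opening: 0.044
gripper_force: 35.0
```

```bash
python3 - <<'E'
from h import *
s,m,S=look("side","s9");M=R.from_rotvec(s['orientation']).as_matrix();print(s['tool_pos'],s['q'].round(3),s['force'].round(1),s['opening'])
T=look("top","t9")[2]
xs=-M[:,0];W=s['tool_pos']+.051*M[:,0]-.0203*M[:,2];L=np.array([.4955,-.011,.072]);d=L-W
print('W',W,'dist',np.linalg.norm(d),'ang to axis',np.degrees(np.arccos(d@-xs/np.linalg.norm(d))),'down',np.degrees(np.arcsin(xs[2])))
ms=eyes.camera_model('side');mt=eyes.camera_model('top')
print('side px W,L',project(ms,[W,L]).round(1).tolist(),'top',project(mt,[W,L]).round(1).tolist())
cv2.imwrite('pics/v9.png',np.hstack([cv2.resize(S[190:310,250:390],(467,400)),cv2.resize(T[190:310,270:370],(333,400))]))
E
```

```text
[ 0.61940259 -0.01478985  0.16915268] [-0.159 -0.468  2.319  0.175  0.513 -1.808] [-0.5 -0.5 -2.6] 0.044030561198353406
W [ 0.56907619 -0.01280146  0.14732634] dist 0.10531266740439815 ang to axis 0.8223676876503087 down 45.13433612982539
side px W,L [[320.4, 217.5], [290.2, 249.7]] top [[315.5, 234.0], [313.5, 273.3]]
```

View pics/v9.png

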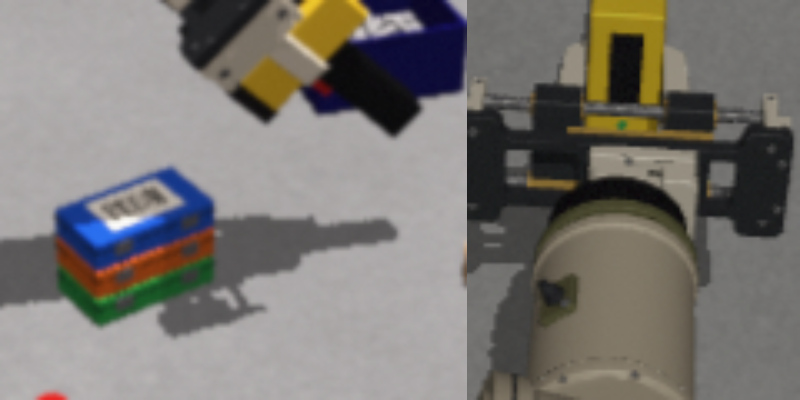

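The side crop shows the bezel's lower near corner at about (330,227), pointing at the label around (290,250). The scanner hangs clear of everything. I'll make a small final adjustment and then verify.

arm_command:
  deltas:
    - [[-0.1, -0.05, -0.15, 0, 0, 0], [-0.1, -0.05, -0.15, 0, 0, 0], [-0.05, 0, -0.1, 0, 0, 0], [0, 0, 0, 0, 0, 0], [0, 0, 0, 0, 0, 0], [0, 0, 0, 0, 0, 0], [0, 0, 0, 0, 0, 0], [0, 0, 0, 0, 0, 0], [0, 0, 0, 0, 0, 0], [0, 0, 0, 0, 0, 0]]

```text
t: 25.27
tool_pos: [0.6163, -0.0157, 0.1638]
orientation: [0.047, 2.355, -0.018]
force: [0.4, 0.1, -2.1]
opening: 0.044
gripper_force: 35.0
```

```bash
python3 - <<'E'
from h import *
s,m,S=look("side","s10");M=R.from_rotvec(s['orientation']).as_matrix();print(s['t'],s['tool_pos'],s['dq'].round(3),s['force'].round(1),s['opening'])
xs=-M[:,0];W=s['tool_pos']+.051*M[:,0]-.0203*M[:,2];L=np.array([.4955,-.011,.072]);d=L-W
print('W',W,'dist',np.linalg.norm(d),'ang',np.degrees(np.arccos(d@-xs/np.linalg.norm(d))),'down',np.degrees(np.arcsin(xs[2])),'miss',d-(d@-xs)*-xs)
P=[s['tool_pos']+M@np.array(v) for v in([.051,-.022,0],[.051,.022,0],[.051,-.022,-.04],[-.035,-.014,.0977],[-.035,.014,.0977],[-.003,-.014,.0977],[-.003,.014,.0977])]
px=project(m,P);print(px.round(1).tolist())
C=cv2.resize(S[180:270,280:400],(800,600),interpolation=cv2.INTER_CUBIC)
for i,p in enumerate(px):cv2.circle(C,tuple(int(v) for v in((p+.5-(280,180))*6.667)),4,((0,0,255),(0,255,0),(255,0,255),(255,255,0),(255,255,0),(0,255,255),(0,255,255))[i],2)
cv2.imwrite('pics/v10.png',C)
E
```

```text
25.2667 [ 0.61630382 -0.01567088  0.16378035] [ 0.001 -0.    -0.001  0.001  0.001 -0.   ] [ 0.4  0.1 -2.1] 0.0439602700381819
W [ 0.56593949 -0.01367845  0.14204203] dist 0.09937194064964633 ang 0.2356007615398061 down 45.034230934441794 miss [-0.00027243 -0.00014845  0.00026592]
[[328.0, 229.0], [322.0, 219.5], [316.5, 220.4], [378.3, 222.0], [373.8, 216.2], [368.9, 231.5], [364.5, 225.5]]
```

View pics/v10.png

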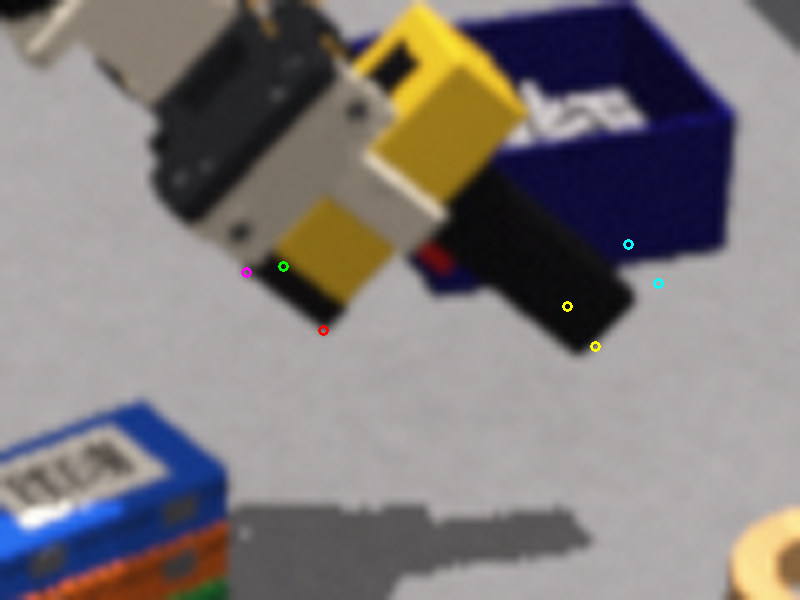

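The rendered checkpoints match: bezel corner (330,229) and handle corners are within about 1.5 px. The scanner hasn't slipped, is still, and touches nothing else. I'll hand in.

```bash
python3 -c "
from plant import ticket
print(ticket.close_job())"
```

```text
the job is handed in; nothing more can be done
None
```

I handed in the job at about 25 s: the three cases are stacked to within about 1 mm by the wrist camera, and the scanner is held still with its window about 100 mm (give or take 3 mm) from the label, looking down at 45° at its middle; no verdict came back.

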